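Nest colour-coded channel sections on a packing board

TASK

Pack the channel sections on the packing board. Lay the red, yellow and blue channels, legs up as they are, each squarely on the pad of its own colour; only then set the bare metal channel, legs down, over the gap between two neighbours on the side of the board's black handle, astride the two legs there, and last of all the black channel in the same way over the other gap, so that all five lie fully nested and level with their ends roughly in line. Leave the red bottle standing where it is.

Things in the scene. Friction and masses are not known exactly. Their poses are not given: they have to be found in the camera images.
- red_channel: Red painted aluminium channel (U profile), 56 long x 60 wide x 30 high, walls 8 thick, 0.14 kg, lying legs UP (web below, trough 44 wide, 22 deep). Origin: centre of the underside; x along its length and legs, y across the legs, z up; same after a half turn. Ends flat and open: grip across the 56 mm length, fingertips low, where the web (z 0 to 8) fills the end. For the pad of its colour.
- yellow_channel: Yellow painted aluminium channel (U profile), 56 long x 60 wide x 30 high, walls 8 thick, 0.14 kg, lying legs UP (web below, trough 44 wide, 22 deep). Origin: centre of the underside; x along its length and legs, y across the legs, z up; same after a half turn. Ends flat and open: grip across the 56 mm length, fingertips low, where the web (z 0 to 8) fills the end. For the pad of its colour.
- blue_channel: Blue painted aluminium channel (U profile), 56 long x 60 wide x 30 high, walls 8 thick, 0.14 kg, lying legs UP (web below, trough 44 wide, 22 deep). Origin: centre of the underside; x along its length and legs, y across the legs, z up; same after a half turn. Ends flat and open: grip across the 56 mm length, fingertips low, where the web (z 0 to 8) fills the end. For the pad of its colour.
- bare_channel: Bare silver channel (U profile), 56 long x 60 wide x 30 high, walls 8 thick, 0.14 kg, lying legs DOWN (flat web on top, z 22 to 30; 44 between the legs). Origin: centre, level with the undersides of the feet; x along its length, y across the legs, z up; same after a half turn. Grip across the 56 mm length. Nested, its feet stand on the webs of two coloured channels. For the gap on the handle side.
- black_channel: Black channel (U profile), 56 long x 60 wide x 30 high, walls 8 thick, 0.14 kg, lying legs DOWN (flat web on top, z 22 to 30; 44 between the legs). Origin: centre, level with the undersides of the feet; x along its length, y across the legs, z up; same after a half turn. Grip across the 56 mm length. Nested, its feet stand on the webs of two coloured channels. For the gap away from the handle.
- red_pad: Red painted pad, 48 x 64 x 4 thick, fixed on the packing board: the place for the red channel. Origin: centre of its underside (on the board's top face); x and y as the board's. The channel's origin belongs 4 mm above this origin. Which of the board's three places this pad has changes from start to start.
- yellow_pad: Yellow painted pad, 48 x 64 x 4 thick, fixed on the packing board: the place for the yellow channel. Origin: centre of its underside (on the board's top face); x and y as the board's. The channel's origin belongs 4 mm above this origin. Which of the board's three places this pad has changes from start to start.
- blue_pad: Blue painted pad, 48 x 64 x 4 thick, fixed on the packing board: the place for the blue channel. Origin: centre of its underside (on the board's top face); x and y as the board's. The channel's origin belongs 4 mm above this origin. Which of the board's three places this pad has changes from start to start.
- board: Plywood board, 130 (x) x 240 (y) x 12, fixed; cleats 10 high along its y ends; black handle beyond the +y end. Origin: centre of the underside, y towards the handle. Pads in a row at y -70, 0, 70 (x 0, z 12). Channels lie with length along board x, so 10 mm gaps at y +35 and -35. A nested legs-down channel has its origin at x 0, y +35 or -35, z 24, with 9 mm side play over the legs.
- bottle: Red threadlocker bottle with white label band and white pointed cap, 36 diameter, 108 high, loose, standing upright among the channels; a bystander. Origin: centre of its underside.
Mind the look-alikes: they are no part of the job. There is more than one size of the black_channel; the job needs the smallest.

How it is judged:
On the way, in this order (a step that is already met when the one before it is completed fails the run):
1. the red, yellow and blue channels lie legs up on the pads of their own colours (horizontal distance between red_channel and red_pad below 0.012 m and z of red_channel in the frame of red_pad between 0.001 and 0.007 m and angle between each of red_channel, yellow_channel, blue_channel's own z axis and vertical below 0.1 rad and angle between the x axis of each of red_channel, yellow_channel, blue_channel and the x axis of board, either way round below 0.2 rad and horizontal distance between yellow_channel and yellow_pad below 0.012 m and z of yellow_channel in the frame of yellow_pad between 0.001 and 0.007 m and horizontal distance between blue_channel and blue_pad below 0.012 m and z of blue_channel in the frame of blue_pad between 0.001 and 0.007 m), for 0.2 s.
2. then the bare channel is nested legs down over the gap on the handle side (all of step 1 and x of bare_channel in the frame of board between -0.015 and 0.015 m and y of bare_channel in the frame of board between 0.023 and 0.047 m and z of bare_channel in the frame of board between 0.02 and 0.028 m and angle between bare_channel's own z axis and vertical below 0.1 rad and angle between the x axis of bare_channel and the x axis of board, either way round below 0.2 rad), for 0.2 s.
3. last, the black channel is nested legs down over the other gap (all of step 2 and x of black_channel in the frame of board between -0.015 and 0.015 m and y of black_channel in the frame of board between -0.047 and -0.023 m and z of black_channel in the frame of board between 0.02 and 0.028 m and angle between black_channel's own z axis and vertical below 0.1 rad and angle between the x axis of black_channel and the x axis of board, either way round below 0.2 rad), for 0.2 s.
At the end, for the whole second after the job is handed in: Coloured channels on their own pads within 12 mm (height 3 mm); bare channel over the handle-side gap and black over the other, within 12 mm across, 15 mm along, feet down on the webs within 4 mm; all level within 0.1 rad, within 0.2 rad of the board's x, released and at rest (all of step 3 and linear speed of each of red_channel, yellow_channel, blue_channel, bare_channel, black_channel below 0.02 m/s); the robot touches nothing.
It fails at once if the red bottle is knocked over or pushed more than 40 mm away (angle between bottle's own z axis and vertical above 0.5 rad or distance of bottle from where it was at the start of the episode above 0.04 m).
It also fails if it takes over 136 s, if anything falls off the work surface, if the arm or the gripper's body presses on something with over 40 N, if the wrist force passes 120 N, or if a joint passes its speed limit or range.

ROBOT

A 7-joint arm with a two-finger parallel gripper is mounted at the origin on the work surface. World frame = base frame: x ahead of the robot, y to its left, z up, the work surface at z = 0. Lengths are in m, angles in rad, forces in N, time in s.
With the tool pointing down it reaches from about 0.425 to 0.925 m from the base axis. Payload 6.8 kg.
Tool frame: the origin (TCP) lies at the very end of the fingers, on their centre line; the grasp point (between the pads) lies 19 mm behind it (r.tcp_to_grasp is the distance from the TCP to the grasp point, in m); z points along the fingers, y is the line along which they close (so a half turn about z gives the same grasp; the last joint's range is limited). The gripper opens to 85 mm and grips with 20 to 120 N. Pads are 22 mm wide; open, the fingers measure 114 mm over their backs; the gripper's body (76 mm by 85 mm) begins 54 mm behind the grasp point. The pads swing forward as they close: fully open they stand 13 mm farther back than shut.
Start: joints at [-1.344, 0.477, 0.022, 1.555, -0.011, 1.109, -0.083], TCP at [0.222, 0.638, 0.231] pointing down, gripper open.
Joint ranges: [-2.96, 2.96], [-0.34, 2.1], [-1.41, 1.46], [0.24, 2.44], [-1.37, 4.51], [0.17, 1.92], [-2.96, 2.96]. Speed limits (rad/s): [2.39, 2.39, 3.14, 3.14, 3.14, 3.14, 3.14].

INTERFACE

Orientations are given as a rotation vector (axis times angle).
In Python, from bench import r gives the robot as it stands.
- The arm moves only by the tool step_arm, never from a script. Its argument "moves" is a list of rows, each a list of 7 numbers: the shift along the tool's x, y, z in mm, then the turn, a rotation vector about the tool's x, y, z in rad, then the finger opening in mm, from 0 to 85.4. A call has 1 to 8 rows; each row is the pose to reach, as a shift and turn from the pose commanded when the call began, along the tool's axes at that moment; what a row does not reach only later rows make up. A row lasts 1/10 s, in which the tool goes at most 50 mm and 8.59 degrees, less where a joint would pass 70% of its speed; a pose out of reach is approached as far as the arm can. A call with a gripper value outside its range is refused whole. The fingers move at their own pace and stop on an object; "grip_force" is the grip in N (left out, the last holds). Time passes only in rows, so rows that repeat a pose let the fingers close. It gives the time, the measured TCP pose, the force, the opening and the grip force at its end, in the units of the state.
- r.get_obs(): the state, without advancing time (a new reading comes with each control period).
- r.grab_frame(name): name is "scene" or "top" or "wrist"; returns a dict with "image" (480x640x3 uint8, red, green, blue), "depth" (480x640 float32, m along the optical axis (not along the pixel's ray), 0 where there is no reading), "mtx" (3x3 intrinsics, pixels), "k1" (the pictures are not rectified: a ray, as slopes to the right and down, at radius r is drawn at 1 + k1 r^2 times it, then the intrinsics apply), "rvec" (rotation vector, rad) and "tvec" (3), from world to camera coordinates, as OpenCV has them. Camera axes: x right, y down, z forward; pixel columns grow to the right and rows downward; lengths in m; the calibration is good to about 2 mm. A picture is of the moment at which its call begins.
- r.hand_in(): hands the job in; it is judged then, once.
The state is a dict: "clock": time; "joints": joint angles; "qvel": joint speeds; "tau": joint torques, N m; "tcp_pos": TCP position; "orientation": TCP orientation; "contact_force": force on the tool from outside, world axes, zero at the start; "moment": the same for the moment, N m; "grip_width": finger opening in m; "gripper_force": force on a finger pad.
Only numpy, scipy, OpenCV 4.12 (cv2) and the standard library are available. Lean on these libraries where they do the work, as an engineer would, in place of code of your own. Each camera call takes 0.05 s, during which the arm holds its last target. There are 200 camera calls.

## Working session

There is one attempt and no reset: what is moved stays moved. The work goes in short steps, Python scripts to look and compute and a tool call to move; the robot and the scene stay as the last step left them, time stands still between calls to the robot, and variables do not carry over. Pictures are saved under pics/ and viewed, at most 14 in all, crops included, and the job is handed in when it is done.

Besides the shell and the picture viewer there is one more tool, called after "Request:" as name([rows], argument=value, ...), one row to a line, values as JSON. step_arm: Moves the arm, as the interface text tells. Its arguments: {"type":"object","properties":{"moves":{"type":"array","items":{"type":"array","items":{"type":"number"}}},"grip_force":{"type":"number"}},"required":["moves"]}

```bash
mkdir -p pics; ls; cat > h.py <<'E'
import numpy as np,cv2
from bench import r
from scipy.spatial.transform import Rotation as R
def grab(n):
    f=r.grab_frame(n); f['R']=cv2.Rodrigues(np.array(f['rvec'],float))[0]; f['t']=np.array(f['tvec'],float).ravel(); return f
def cast(f,uv,z):
    "pixels -> world points on plane z"
    uv=np.array(uv,float).reshape(-1,1,2)
    d=np.array([f['k1'],0,0,0,0],float)
    n=cv2.undistortPoints(uv,np.array(f['mtx'],float),d).reshape(-1,2)
    w=np.c_[n,np.ones(len(n))]@f['R']; c=-f['R'].T@f['t']
    return c+w*((z-c[2])/w[:,2])[:,None]
def points(f):
    "world point per pixel from depth"
    H,W=f['depth'].shape; v,u=np.mgrid[:H,:W]
    n=cv2.undistortPoints(np.stack([u,v],-1).reshape(-1,1,2).astype(float),np.array(f['mtx'],float),np.array([f['k1'],0,0,0,0],float)).reshape(-1,2)
    d=f['depth'].reshape(-1,1).astype(float)
    return ((np.c_[n,np.ones(len(n))]*d-f['t'])@f['R']).reshape(H,W,3)
def save(im,n): cv2.imwrite('pics/'+n,cv2.cvtColor(im,cv2.COLOR_RGB2BGR))
E
python3 - <<'E'
from h import *
for n in('top','scene'):
    f=grab(n); save(f['image'],n+'0.png'); print(n,-f['R'].T@f['t'],f['mtx'][0],f['k1'],(f['depth']>0).mean())
o=r.get_obs();print(o['clock'],o['tcp_pos'],o['orientation'],o['grip_width'],o['contact_force'])
E
```

```text
pics
top [ 0.37119347 -0.03550602  0.98560865] [534.6551358    0.         317.73736716] -0.08476579145996391 0.9959016927083333
scene [ 1.15061659 -0.03641489  0.97205045] [608.62206761   0.         324.08179067] -0.13066806228205652 0.9960611979166667
0.1 [0.2216443  0.63701287 0.23043987] [-5.23484692e-01 -3.09750912e+00  2.53649187e-03] 0.08541592793234372 [0.70735027 0.098003   0.72111236]
```

View pics/top0.png

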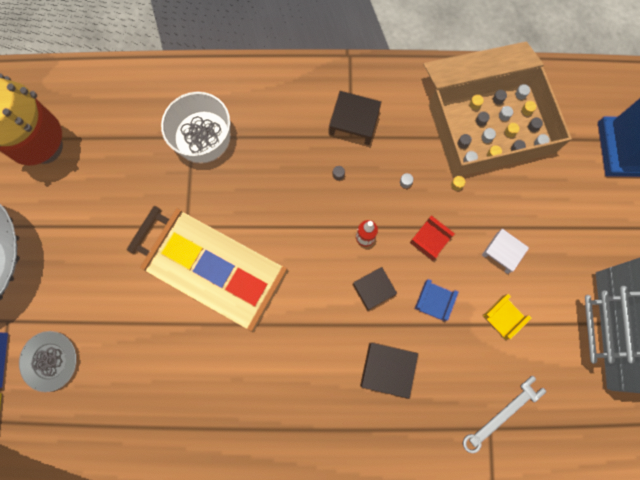

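View pics/scene0.png

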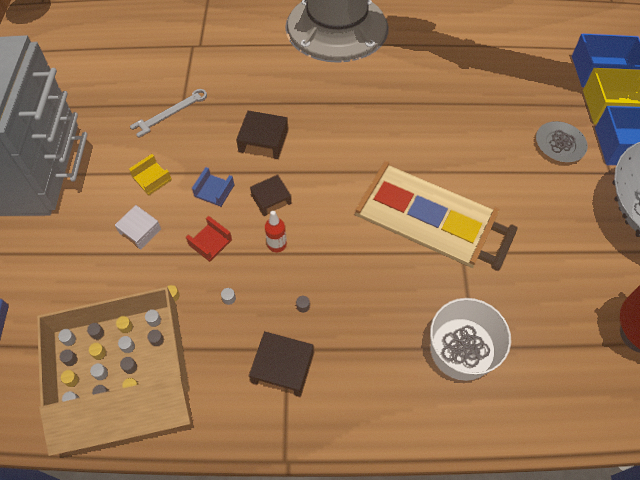

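The top view shows the board at (215,270), with yellow, blue and red pads running from the handle end, and the bottle at (367,232). The channels are red (433,238), blue (437,300), yellow (508,316) and bare (507,250). Three black ones are candidates: (355,117), (390,370) and (375,289). The last looks smallest; I'll measure all three and check it in a crop.

```bash
cat > m.py <<'E'
from h import *
def hsvmask(im,name):
    h,s,v=[x.astype(int) for x in cv2.split(cv2.cvtColor(im,cv2.COLOR_RGB2HSV))]
    return {'red':((h<5)|(h>172))&(s>190)&(v>80),'yellow':(h>20)&(h<33)&(s>190)&(v>120),'blue':(h>105)&(h<125)&(s>130)&(v>60),
            'black':(v<75),'bare':(s<45)&(v>130)}[name]
def blob(f,P,name,c,rad):
    v,u=np.mgrid[:480,:640]
    m=hsvmask(f['image'],name)&(np.hypot(u-c[0],v-c[1])<rad)
    n,l,st,_=cv2.connectedComponentsWithStats(m.astype(np.uint8)); k=1+st[1:,4].argmax()
    return l==k
def rect(xy):
    (cx,cy),(w,h),a=cv2.minAreaRect((xy*1000).astype(np.float32)); return cx,cy,w,h,a
E
python3 - <<'E'
from m import *
f=grab('top'); P=points(f)
for n,c,rad in [('red',(433,238),40),('yellow',(508,316),40),('blue',(437,300),40),('bare',(507,250),40),('black',(375,289),40),('black',(355,117),50),('black',(390,370),50)]:
    m=blob(f,P,n,c,rad); p=P[m]; p=p[p[:,2]>0.003]
    hi=p[p[:,2]>0.024]
    q=hi[:,:2]-hi[:,:2].mean(0); 
    print(n,c,m.sum(),'all',np.round(rect(p[:,:2]),1),'top',np.round(rect(hi[:,:2]),1),'ztop',np.round(np.percentile(p[:,2],[5,50,95]),4))
for n,c in [('yellow',(181,251)),('blue',(214,268)),('red',(246,287))]:
    m=blob(f,P,n,c,30);p=P[m];ys,xs=np.nonzero(m)
    w=cast(f,np.c_[xs,ys],0.016)
    print('pad',n,m.sum(),np.round(rect(p[:,:2]),1),'cast',np.round(rect(w[:,:2]),1),np.median(p[:,2]).round(4))
m=blob(f,P,'red',(367,232),25);p=P[m];print('bottle',rect(p[p[:,2]>.01][:,:2]),p[:,2].max())
im=f['image'];a=cv2.resize(im[200:400,330:540],None,fx=2.8,fy=2.8,interpolation=cv2.INTER_CUBIC);save(a,'crop1.png')
E
```

```text
red (433, 238) 717 all [ 484.8 -154.5   53.6  327.    50. ] top [ 464.8 -143.2   52.9  280.5   51.7] ztop [0.0065 0.0097 0.0325]
yellow (508, 316) 1066 all [ 396.5 -228.    74.4  381.1   18.5] top [ 396.5 -228.    74.4  381.1   18.5] ztop [0.0068 0.0106 0.0331]
blue (437, 300) 749 all [ 420.2 -162.8   67.2  264.5   35.3] top [ 427.2 -143.    32.8  240.3   35.3] ztop [0.0067 0.0099 0.0326]
bare (507, 250) 1007 all [ 464.1 -232.4   72.1  429.3   34.8] top [ 464.1 -232.4   72.1  429.3   34.8] ztop [0.0276 0.0313 0.0342]
black (375, 289) 6 all [ 471.7 -114.4   10.6    0.7   28. ] top [ 471.7 -114.4   10.6    0.7   28. ] ztop [0.0263 0.0295 0.0325]
black (355, 117) 1666 all [624.6 -53.9  82.7 501.5  76.5] top [624.6 -53.9  82.7 501.5  76.5] ztop [0.0353 0.0432 0.0463]
black (390, 370) 60 all [353.7 -88.3  62.9  91.8  16.1] top [353.7 -88.3  62.9  91.8  16.1] ztop [0.027  0.0392 0.0453]
pad yellow 797 [487.8 100.1 354.4  48.8  57.2] cast [566.5 221.7  62.5  45.7  61.6] 0.017Traceback (most recent call last):
  File "<stdin>", line 9, in <module>
  File "m.py", line 9, in blob
    n,l,st,_=cv2.connectedComponentsWithStats(m.astype(np.uint8)); k=1+st[1:,4].argmax()
                                                                       ~~~~~~~~~~~~~~~^^
ValueError: attempt to get argmax of an empty sequence
```

```bash
python3 - <<'E'
from m import *
f=grab('top'); P=points(f); ok=(f['depth']>.5)&(P[...,2]<.12)
H=(P[...,2]>.005)&ok
n,l,st,_=cv2.connectedComponentsWithStats(H.astype(np.uint8))
for nm,c in [('red',(433,240)),('yellow',(508,318)),('blue',(437,302)),('bare',(507,250)),('black',(375,289)),('black',(355,117)),('black',(390,370)),('bottle',(367,236))]:
    k=l[c[1],c[0]]; m=l==k; p=P[m]
    top=p[p[:,2]>.024] 
    print(nm,k,m.sum(),'all',np.round(rect(p[:,:2]),1),'top',len(top),np.round(rect(top[:,:2]),1),np.round(np.percentile(p[:,2],[50,95,99]),3))
    if nm in('red','yellow','blue'):
        w=(top[:,:2]-p[:,:2].mean(0))*1000; a=np.arange(0,180,1); 
        # leg direction: minimise spread of |y| across
        s=[np.std(np.abs(w@[-np.sin(t),np.cos(t)])) for t in np.radians(a)]; print('  leg dir deg',a[np.argmin(s)],min(s))
im=f['image']; hsv=cv2.cvtColor(im,cv2.COLOR_RGB2HSV)
print(hsv[268,214],hsv[287,246])
for nm,c in [('yellow',(181,251)),('blue',(214,268)),('red',(246,287))]:
    ref=hsv[c[1],c[0]].astype(int); d=np.abs(hsv.astype(int)-ref); dh=np.minimum(d[...,0],180-d[...,0])
    m=((dh<8)&(d[...,1]<60)&(d[...,2]<60)).astype(np.uint8)
    _,L,_,_=cv2.connectedComponentsWithStats(m); ys,xs=np.nonzero(L==L[c[1],c[0]])
    print('pad',nm,len(xs),'cast',np.round(rect(cast(f,np.c_[xs,ys],.016)[:,:2]),1),np.round(np.median(P[ys,xs,2]),4))
save(cv2.resize(im[200:400,330:540],None,fx=2.8,fy=2.8,interpolation=cv2.INTER_CUBIC),'crop1.png')
E
```

```text
red 1145 1067 all [ 594.5 -247.1   59.8   70.2   51.2] top 323 [ 591.5 -244.5   56.    61.5   50.7] [0.011 0.033 0.034]
  leg dir deg 51 3.117924917399202
yellow 1701 1120 all [ 444.3 -376.    67.7   58.5   41.7] top 319 [ 446.3 -374.5   60.2   58.1   41.9] [0.011 0.033 0.035]
  leg dir deg 131 2.6422788599985827
blue 1593 1059 all [ 475.2 -249.5   64.7   57.4   67.8] top 318 [ 475.7 -247.2   59.3   56.5   67.3] [0.011 0.033 0.035]
  leg dir deg 156 2.7586101492887556
bare 1271 1072 all [ 567.2 -384.4   69.1   65.6   50.6] top 993 [ 565.7 -380.1   61.4   58.5   54.2] [0.031 0.034 0.035]
black 1512 1104 all [ 498.5 -134.6   60.1   63.7   28.8] top 1061 [ 496.5 -134.5   56.4   60.6   28.8] [0.031 0.034 0.035]
black 287 1803 all [ 835.5 -102.4   90.2   90.4   74.4] top 1737 [ 830.1 -102.4   85.2   80.6   73.9] [0.043 0.046 0.047]
black 2083 2365 all [ 352.9 -156.7   84.5   80.1   77. ] top 2324 [ 352.9 -156.7   84.4   80.    77. ] [0.044 0.046 0.048]
bottle 1204 444 all [ 594.7 -119.9   35.5   34.8   79.3] top 406 [ 595.  -119.7   35.3   34.8   88.2] [0.07  0.106 0.11 ]
[114 108 179] [  3 202 231]
pad yellow 802 cast [566.7 221.8  62.7  45.9  61.7] 0.0171
pad blue 804 cast [533.3 160.5  61.7  45.   61.6] 0.0171
pad red 895 cast [499.9  98.8  64.   47.3  60.9] 0.0169
```

View pics/crop1.png

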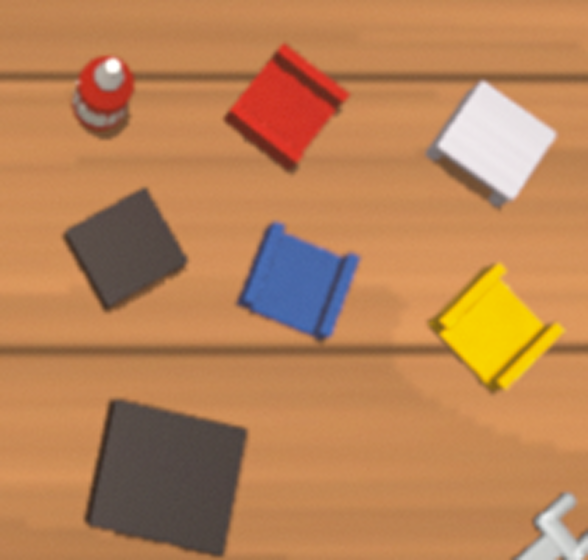

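Enlarged crop: the black piece at crop (125,250), top view (375,289), measures 60×56×30. The other two, at (390,370) and (355,117), are about 84×80×45. So (375,289) is the one to use. The coloured channels are legs up, and the bare one shows its open end to the lower left.

```bash
cat > go.py <<'E'
import sys
from h import *
def goal(x,y,z,deg,label=''):
    "shift mm / turn rad from the present tool pose to TCP x,y,z mm, tool y along deg (or its half turn)"
    o=r.get_obs(); R0=R.from_rotvec(o['orientation']); p=np.array(o['tcp_pos'])*1000
    rad=np.degrees(np.arctan2(y,x)); d=(deg-rad+90)%180-90+rad; t=np.radians(d)
    Y=np.array([np.cos(t),np.sin(t),0]);Z=np.array([0,0,-1.]);X=np.cross(Y,Z)
    rel=R0.inv()*R.from_matrix(np.c_[X,Y,Z])
    print(label,'shift',np.round(R0.inv().apply(np.array([x,y,z])-p),1),'turn',np.round(rel.as_rotvec(),3),'| d',round(d,1),'tcp',np.round(p,1),'j',np.round(o['joints'],2),'F',np.round(o['contact_force'],1),'w',round(o['grip_width']*1000,1))
if __name__=='__main__': goal(*map(float,sys.argv[1:5]))
E
python3 go.py 591.5 -244.5 180 51
```

```text
shift [-638.9 -711.2   51.6] turn [-0.001  0.     0.346] | d 51.0 tcp [221.7 637.2 230.7] j [-1.34  0.48  0.02  1.56 -0.01  1.11 -0.08] F [-0.8  0.   0.1] w 85.3
```

Request:
step_arm([
  [-638.9, -711.2, 51.6, 0, 0, 0.346, 85],
  [-638.9, -711.2, 51.6, 0, 0, 0.346, 85],
  [-638.9, -711.2, 51.6, 0, 0, 0.346, 85],
  [-638.9, -711.2, 51.6, 0, 0, 0.346, 85],
  [-638.9, -711.2, 51.6, 0, 0, 0.346, 85],
  [-638.9, -711.2, 51.6, 0, 0, 0.346, 85],
  [-638.9, -711.2, 51.6, 0, 0, 0.346, 85],
  [-638.9, -711.2, 51.6, 0, 0, 0.346, 85],
])

```text
clock: 1.0
tcp_pos: [0.3767, 0.2672, 0.2098]
orientation: [1.049, 2.961, 0.001]
contact_force: [2.0, -0.1, -0.5]
grip_width: 0.0851
gripper_force: 0.0
```

```bash
python3 go.py 591.5 -244.5 180 51
```

```text
shift [-489.  -262.5   29.6] turn [ 0.001 -0.     0.   ] | d 51.0 tcp [376.7 267.2 209.8] j [-0.97  0.15  0.24  2.08 -0.04  0.92  0.18] F [ 2.  -0.1 -0.5] w 85.1
```

Request:
step_arm([
  [-489, -262.5, 29.6, 0, 0, 0, 85],
  [-489, -262.5, 29.6, 0, 0, 0, 85],
  [-489, -262.5, 29.6, 0, 0, 0, 85],
  [-489, -262.5, 29.6, 0, 0, 0, 85],
  [-489, -262.5, 29.6, 0, 0, 0, 85],
  [-489, -262.5, 29.6, 0, 0, 0, 85],
  [-489, -262.5, 29.6, 0, 0, 0, 85],
  [-489, -262.5, 29.6, 0, 0, 0, 85],
])

```text
clock: 1.8
tcp_pos: [0.5313, -0.1009, 0.1884]
orientation: [1.048, 2.961, 0.001]
contact_force: [0.6, 0.8, -0.0]
grip_width: 0.0853
gripper_force: 0.0
```

```bash
python3 go.py 591.5 -244.5 180 51
```

```text
shift [-137.1  -73.8    8.4] turn [0. 0. 0.] | d 51.0 tcp [ 531.3 -100.9  188.4] j [-0.33  0.33  0.5   1.95 -0.2   0.91  1.16] F [ 0.6  0.8 -0. ] w 85.3
```

Request:
step_arm([
  [-137.1, -73.8, 8.4, 0, 0, 0, 85],
  [-137.1, -73.8, 8.4, 0, 0, 0, 85],
  [-137.1, -73.8, 8.4, 0, 0, 0, 85],
  [-137.1, -73.8, 8.4, 0, 0, 0, 85],
  [-137.1, -73.8, 8.4, 0, 0, 0, 85],
  [-137.1, -73.8, 8.4, 0, 0, 0, 85],
])

```text
clock: 2.4
tcp_pos: [0.5907, -0.2412, 0.1796]
orientation: [-1.047, -2.961, -0.001]
contact_force: [0.4, 1.0, 0.2]
grip_width: 0.0848
gripper_force: 0.0
```

```bash
python3 - <<'E'
from m import *
f=grab('wrist'); save(f['image'],'w1.png'); P=points(f); print((f['depth']>0).mean(), -f['R'].T@f['t'])
E
python3 go.py 591.5 -244.5 60 51
```

```text
0.9957584635416666 [ 0.53376784 -0.19694908  0.32211208]
 shift [ -3.2  -2.7 119.8] turn [ 0.001 -0.001  0.002] | d 51.0 tcp [ 590.8 -240.6  179.8] j [-0.07  0.51  0.5   1.72 -0.28  0.99  1.43] F [-0.1  0.2  0.6] w 84.6
```

View pics/w1.png

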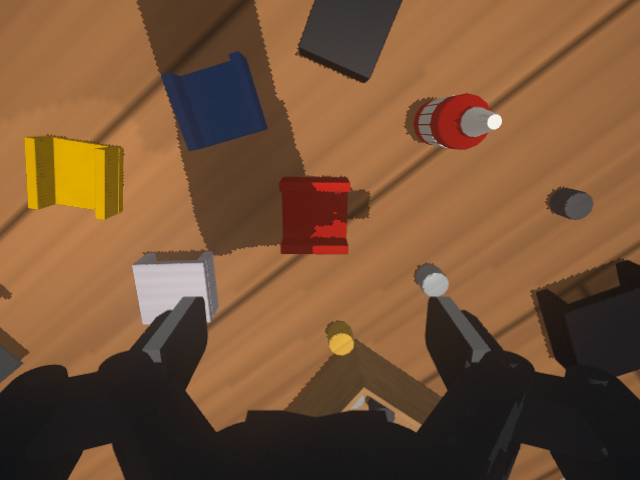

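Wrist view: red channel at (315,215) with its legs along the finger line, blue (215,105), yellow (75,178), bare (175,285) and bottle (455,122). I'll refine the positions from this frame.

```bash
cat > wr.py <<'E'
from m import *
def wrist(seeds,zt=.03,show=True):
    f=grab('wrist'); P=points(f); H=(P[...,2]>.006)&(f['depth']>.1)
    _,l,st,_=cv2.connectedComponentsWithStats(H.astype(np.uint8))
    # seeds: name -> (x,y) world mm; take high points within 55 mm
    for nm,(x,y) in seeds.items():
        near=np.hypot(P[...,0]*1000-x,P[...,1]*1000-y)<48
        t=near&(P[...,2]>.024)&(P[...,2]<.038)&(f['depth']>.1)
        t=cv2.morphologyEx(t.astype(np.uint8),cv2.MORPH_OPEN,np.ones((3,3)))>0
        p=P[t]
        print(nm,t.sum(),np.round(rect(p[:,:2]),1),'z',np.round(np.median(p[:,2]),4))
E
python3 - <<'E'
from wr import *
wrist({'red':(591,-244),'yellow':(446,-374),'blue':(476,-247),'bare':(566,-380)})
E
python3 go.py 591.5 -244.5 60 51
```

```text
red 1491 [ 590.  -244.7   55.7   60.2   50.6] z 0.0296
yellow 2022 [ 444.4 -375.3   61.6   56.    42.1] z 0.0295
blue 1935 [ 474.6 -247.6   60.4   55.8   66.7] z 0.0297
bare 3418 [ 564.7 -380.4   60.8   56.    53.2] z 0.0298
 shift [ -3.1  -2.9 119.9] turn [ 0.001 -0.001  0.002] | d 51.0 tcp [ 590.9 -240.5  179.9] j [-0.07  0.5   0.5   1.72 -0.28  0.99  1.43] F [-0.5 -0.3  0.1] w 84.8
```

Request:
step_arm([
  [-2, -2, 60, 0, 0, 0, 85],
  [-2, -2, 100, 0, 0, 0, 85],
  [-2, -2, 120, 0, 0, 0, 85],
  [-2, -2, 120, 0, 0, 0, 85],
  [-2, -2, 120, 0, 0, 0, 85],
])

```text
clock: 3.0
tcp_pos: [0.5918, -0.2447, 0.0609]
orientation: [1.047, 2.961, 0.001]
contact_force: [0.5, -0.3, 0.3]
grip_width: 0.0848
gripper_force: 0.0
```

```bash
python3 go.py 590 -244.7 3 50.6
```

```text
shift [ 1.4 -1.2 57.9] turn [0.001 0.    0.008] | d 50.6 tcp [ 591.8 -244.7   60.9] j [-0.01  0.65  0.43  1.79 -0.37  0.78  1.5 ] F [ 0.5 -0.3  0.3] w 84.8
```

Request:
step_arm([
  [1.4, -1.2, 30, 0, 0, 0.008, 85],
  [1.4, -1.2, 50, 0, 0, 0.008, 85],
  [1.4, -1.2, 57, 0, 0, 0.008, 85],
  [1.4, -1.2, 57, 0, 0, 0.008, 50],
  [1.4, -1.2, 57, 0, 0, 0.008, 50],
  [1.4, -1.2, 57, 0, 0, 0.008, 50],
  [1.4, -1.2, 57, 0, 0, 0.008, 50],
  [1.4, -1.2, 57, 0, 0, 0.008, 50],
], grip_force=40)

```text
clock: 3.8
tcp_pos: [0.5909, -0.2459, 0.0051]
orientation: [1.059, 2.954, 0.001]
contact_force: [1.1, 1.2, 5.7]
grip_width: 0.0499
gripper_force: 2.7
```

Request:
step_arm([
  [0, 0, -3, 0, 0, 0, 85],
  [0, 0, -3, 0, 0, 0, 85],
  [0, 0, -3, 0, 0, 0, 85],
  [0, 0, 7, 0, 0, 0, 85],
  [0, 0, 7, 0, 0, 0, 85],
])

```text
clock: 4.3
tcp_pos: [0.5883, -0.2451, -0.0056]
orientation: [-1.06, -2.955, -0.0]
contact_force: [-0.8, 0.3, -0.2]
grip_width: 0.0852
gripper_force: 0.0
```

```bash
python3 - <<'E'
from wr import *
wrist({'red':(591,-244)})
E
python3 go.py 590 -244.7 -3 50.6
```

```text
red 9673 [ 587.4 -242.5   92.1   58.7   45. ] z 0.0295
 shift [-0.9  1.4 -2.2] turn [-0.001 -0.002 -0.001] | d 50.6 tcp [ 588.4 -245.2   -5.2] j [ 0.03  0.74  0.38  1.81 -0.42  0.67  1.53] F [ 0.1 -0.6  1.2] w 85.1
```

Request:
step_arm([
  [0, 0, -2, 0, 0, 0, 85],
  [0, 0, -2, 0, 0, 0, 50],
  [0, 0, -2, 0, 0, 0, 50],
  [0, 0, -2, 0, 0, 0, 50],
  [0, 0, -2, 0, 0, 0, 50],
  [0, 0, -2, 0, 0, 0, 50],
], grip_force=50)

```text
clock: 4.95
tcp_pos: [0.5898, -0.2457, -0.0012]
orientation: [1.06, 2.956, 0.001]
contact_force: [-0.2, -0.2, 5.1]
grip_width: 0.0543
gripper_force: 52.7
```

Request:
step_arm([
  [0, 0, -20, 0, 0, 0, 50],
  [0, 0, -60, 0, 0, 0, 50],
  [0, 0, -105, 0, 0, 0, 50],
  [0, 0, -150, 0, 0, 0, 50],
  [0, 0, -180, 0, 0, 0, 50],
  [0, 0, -180, 0, 0, 0, 50],
])

```text
clock: 5.55
tcp_pos: [0.5918, -0.2471, 0.183]
orientation: [1.058, 2.949, 0.001]
contact_force: [0.8, 0.0, -1.2]
grip_width: 0.0541
gripper_force: 53.5
```

```bash
python3 - <<'E'
from wr import *
f=grab('wrist'); save(f['image'],'w2.png')
E
python3 go.py 499.9 98.6 170 151.5
```

```text
shift [289.1 208.6   9.5] turn [0.004 0.002 1.379] | d -28.5 tcp [ 590.4 -246.1  180.2] j [-0.07  0.51  0.51  1.72 -0.29  0.98  1.43] F [ 0.1  0.  -2.2] w 54.6
```

View pics/w2.png

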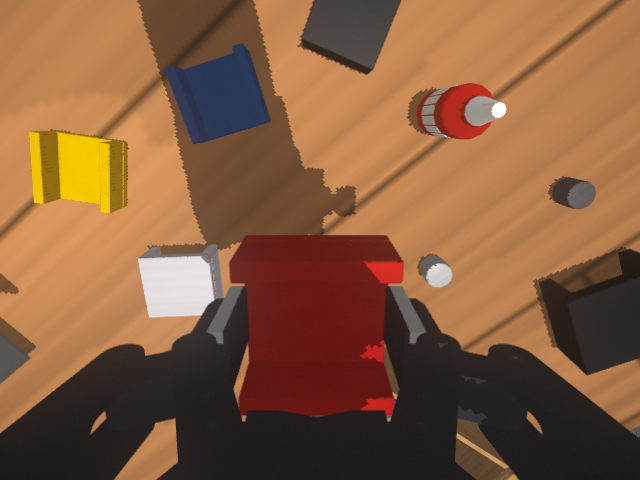

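The red channel is held square at (317,325) and lifted. Next, its pad.

Request:
step_arm([
  [289, 208.6, 9.5, 0, 0, 1.379, 50],
  [289, 208.6, 9.5, 0, 0, 1.379, 50],
  [289, 208.6, 9.5, 0, 0, 1.379, 50],
  [289, 208.6, 9.5, 0, 0, 1.379, 50],
  [289, 208.6, 9.5, 0, 0, 1.379, 50],
  [289, 208.6, 9.5, 0, 0, 1.379, 50],
  [289, 208.6, 9.5, 0, 0, 1.379, 50],
  [289, 208.6, 9.5, 0, 0, 1.379, 50],
])

```text
clock: 6.4
tcp_pos: [0.496, 0.1039, 0.1666]
orientation: [-2.508, -1.888, 0.005]
contact_force: [0.3, 0.5, -1.5]
grip_width: 0.0546
gripper_force: 53.5
```

```bash
python3 go.py 499.9 98.6 100 151.5
```

```text
shift [-4.   5.5 66.6] turn [-0.004  0.001  0.217] | d -28.5 tcp [496.  103.9 166.6] j [-0.96  0.36  0.79  2.05 -0.33  0.86 -0.27] F [ 0.3  0.5 -1.5] w 54.6
```

Request:
step_arm([
  [0, 0, 0, 0, 0, 0.217, 50],
  [0, 0, 40, 0, 0, 0.217, 50],
  [0, 0, 66, 0, 0, 0.217, 50],
  [0, 0, 66, 0, 0, 0.217, 50],
  [0, 0, 66, 0, 0, 0.217, 50],
])

```text
clock: 6.9
tcp_pos: [0.4981, 0.0984, 0.102]
orientation: [2.7, 1.606, -0.004]
contact_force: [0.5, 0.7, -0.6]
grip_width: 0.0541
gripper_force: 53.6
```

```bash
python3 - <<'E'
from m import *
f=grab('wrist'); save(f['image'],'w3.png'); P=points(f); im=f['image']
for nm in('yellow','blue','red'):
    m=hsvmask(im,nm)|(False); z=P[...,2]; m=m&(z>.012)&(z<.022)&(f['depth']>.1)&(P[...,1]>0); 
    if m.sum()>50: print(nm,m.sum(),np.round(rect(P[m][:,:2]),1))
E
python3 go.py 499.9 98.6 30 151.5
```

```text
yellow 4529 [556.  204.8  25.4  47.9  61.4]
blue 7383 [531.4 159.1  60.6  46.9  61.8]
red 1668 [506.8 113.7  30.   47.2  61.3]
 shift [ 0.4  0.8 72.9] turn [ 0.  0. -0.] | d -28.5 tcp [499.   98.7 102.9] j [-0.91  0.48  0.75  2.1  -0.48  0.74 -0.34] F [ 0.2  0.4 -1.5] w 54.3
```

View pics/w3.png

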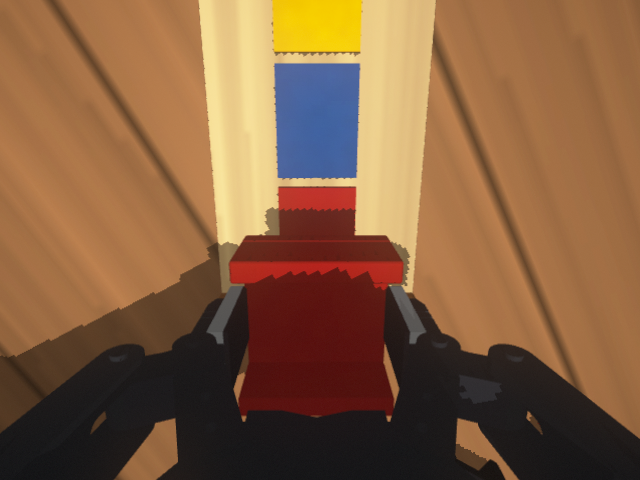

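Request:
step_arm([
  [0.5, 0, 40, 0, 0, 0, 50],
  [0.5, 0, 70, 0, 0, 0, 50],
  [0.5, 0, 80, 0, 0, 0, 50],
  [0.5, 0, 86, 0, 0, 0, 50],
  [0.5, 0, 86, 0, 0, 0, 50],
  [0.5, 0, 86, 0, 0, 0, 50],
])

```text
clock: 7.55
tcp_pos: [0.5002, 0.0997, 0.0178]
orientation: [2.7, 1.606, 0.003]
contact_force: [-0.1, -1.2, -0.9]
grip_width: 0.0542
gripper_force: 53.6
```

```bash
python3 go.py 498.7 97.8 14.5 151.5
```

```text
shift [-2.4 -0.4  3.3] turn [ 0.002 -0.002 -0.   ] | d -28.5 tcp [500.2  99.7  17.8] j [-0.78  0.61  0.6   2.13 -0.64  0.58 -0.22] F [-0.1 -1.2 -0.9] w 54.2
```

Request:
step_arm([
  [-2, 0, 2, 0, 0, 0, 50],
  [-2, 0, 3.5, 0, 0, 0, 50],
  [-2, 0, 3.5, 0, 0, 0, 50],
  [-2, 0, 3.5, 0, 0, 0, 85],
  [-2, 0, 3.5, 0, 0, 0, 85],
  [-2, 0, 3.5, 0, 0, 0, 85],
  [-2, 0, -30, 0, 0, 0, 85],
  [-2, 0, -75, 0, 0, 0, 85],
])

```text
clock: 8.35
tcp_pos: [0.4965, 0.0973, 0.0909]
orientation: [-2.7, -1.606, 0.008]
contact_force: [0.2, 0.4, 0.2]
grip_width: 0.085
gripper_force: 0.0
```

```bash
python3 go.py 474.6 -247.6 170 156.7
```

```text
shift [-313.8  145.1  -78.2] turn [-0.003  0.004 -0.091] | d -23.3 tcp [496.5  97.3  90.9] j [-0.9   0.5   0.74  2.11 -0.51  0.72 -0.32] F [0.2 0.4 0.2] w 85.0
```

Request:
step_arm([
  [0, 0, -45, 0, 0, 0, 85],
  [-314, 145, -78, 0, 0, -0.091, 85],
  [-314, 145, -78, 0, 0, -0.091, 85],
  [-314, 145, -78, 0, 0, -0.091, 85],
  [-314, 145, -78, 0, 0, -0.091, 85],
  [-314, 145, -78, 0, 0, -0.091, 85],
  [-314, 145, -78, 0, 0, -0.091, 85],
  [-314, 145, -78, 0, 0, -0.091, 85],
])

```text
clock: 9.15
tcp_pos: [0.4752, -0.2494, 0.1698]
orientation: [2.624, 1.727, 0.0]
contact_force: [1.4, 0.6, 0.6]
grip_width: 0.0853
gripper_force: 0.0
```

```bash
python3 go.py 474.6 -247.6 40 156.7; python3 - <<'E'
from m import *
f=grab('top'); P=points(f); ok=(f['depth']>.5)&(P[...,2]<.12)
t=ok&(P[...,2]>.038)&(P[...,2]<.056)&(np.hypot(P[...,0]-.5,P[...,1]-.0985)<.05); p=P[t];print('red placed top',t.sum(),np.round(rect(p[:,:2]),1),np.median(p[:,2]))
E
```

```text
shift [  1.4  -1.3 129.8] turn [ 0. -0.  0.] | d -23.3 tcp [ 475.2 -249.4  169.8] j [-0.28  0.42  0.83  1.99 -0.4   0.9   0.35] F [1.4 0.6 0.6] w 85.3
red placed top 328 [498.9  97.3  60.5  55.8  61.5] 0.04669875650154032
```

Request:
step_arm([
  [1, -1, 50, 0, 0, 0, 85],
  [1, -1, 90, 0, 0, 0, 85],
  [1, -1, 130, 0, 0, 0, 85],
  [1, -1, 150, 0, 0, 0, 85],
  [1, -1, 155, 0, 0, 0, 85],
  [1, -1, 155, 0, 0, 0, 85],
])

```text
clock: 9.8
tcp_pos: [0.4749, -0.246, 0.0143]
orientation: [-2.624, -1.727, 0.001]
contact_force: [0.3, 0.6, 0.9]
grip_width: 0.0848
gripper_force: 0.0
```

```bash
python3 go.py 474.6 -247.6 -3 156.7
```

```text
shift [-1.6  0.4 17.3] turn [-0.001  0.     0.   ] | d -23.3 tcp [ 474.9 -246.    14.3] j [-0.1   0.65  0.6   2.07 -0.64  0.61  0.54] F [0.3 0.6 0.9] w 84.8
```

Request:
step_arm([
  [-1, 0, 12, 0, 0, 0, 85],
  [-1, 0, 17, 0, 0, 0, 85],
  [-1, 0, 17, 0, 0, 0, 50],
  [-1, 0, 17, 0, 0, 0, 50],
  [-1, 0, 17, 0, 0, 0, 50],
  [-1, 0, 17, 0, 0, 0, 50],
  [-1, 0, 17, 0, 0, 0, 50],
])

```text
clock: 10.5
tcp_pos: [0.4751, -0.247, -0.0016]
orientation: [2.624, 1.727, 0.001]
contact_force: [-1.0, -0.5, 4.8]
grip_width: 0.0541
gripper_force: 52.2
```

Request:
step_arm([
  [0, 0, -20, 0, 0, 0, 50],
  [0, 0, -60, 0, 0, 0, 50],
  [0, 0, -105, 0, 0, 0, 50],
  [0, 0, -150, 0, 0, 0, 50],
  [0, 0, -175, 0, 0, 0, 50],
  [0, 0, -175, 0, 0, 0, 50],
])

```text
clock: 11.1
tcp_pos: [0.4768, -0.248, 0.1762]
orientation: [2.62, 1.725, 0.008]
contact_force: [0.1, -1.0, -1.8]
grip_width: 0.0541
gripper_force: 54.0
```

```bash
python3 go.py 532 159.6 160 151.5
```

```text
shift [ 396.2 -110.6   16. ] turn [ 0.007 -0.002  0.091] | d -28.5 tcp [ 476.8 -248.   176.2] j [-0.3   0.41  0.85  1.99 -0.4   0.91  0.35] F [ 0.1 -1.  -1.8] w 54.1
```

Request:
step_arm([
  [396, -110.6, 16, 0, 0, 0.091, 50],
  [396, -110.6, 16, 0, 0, 0.091, 50],
  [396, -110.6, 16, 0, 0, 0.091, 50],
  [396, -110.6, 16, 0, 0, 0.091, 50],
  [396, -110.6, 16, 0, 0, 0.091, 50],
  [396, -110.6, 16, 0, 0, 0.091, 50],
  [396, -110.6, 16, 0, 0, 0.091, 50],
  [396, -110.6, 16, 0, 0, 0.091, 50],
])

```text
clock: 11.9
tcp_pos: [0.5273, 0.1512, 0.1559]
orientation: [-2.699, -1.607, 0.002]
contact_force: [1.0, -0.6, -1.5]
grip_width: 0.0539
gripper_force: 54.0
```

```bash
python3 go.py 532 159.6 60 151.5
```

```text
shift [ 9.7  0.3 95.9] turn [-0.001  0.001  0.   ] | d -28.5 tcp [527.3 151.2 155.9] j [-1.03  0.47  0.83  1.97 -0.45  0.89 -0.46] F [ 1.  -0.6 -1.5] w 53.9
```

Request:
step_arm([
  [10, 0, 30, 0, 0, 0, 50],
  [10, 0, 70, 0, 0, 0, 50],
  [10, 0, 93, 0, 0, 0, 50],
  [10, 0, 93, 0, 0, 0, 50],
  [10, 0, 93, 0, 0, 0, 50],
  [10, 0, 93, 0, 0, 0, 50],
])

```text
clock: 12.5
tcp_pos: [0.5339, 0.1578, 0.0651]
orientation: [2.7, 1.605, 0.003]
contact_force: [0.5, -1.3, -1.9]
grip_width: 0.0541
gripper_force: 54.0
```

```bash
python3 go.py 532 159.6 14.5 151.5
```

```text
shift [ 0.6 -2.6 50.6] turn [ 0.001 -0.001 -0.   ] | d -28.5 tcp [533.9 157.8  65.1] j [-0.93  0.61  0.7   2.01 -0.59  0.73 -0.36] F [ 0.5 -1.3 -1.9] w 54.1
```

Request:
step_arm([
  [1, -2, 25, 0, 0, 0, 50],
  [1, -2, 40, 0, 0, 0, 50],
  [1, -2, 48, 0, 0, 0, 50],
  [1, -2, 48, 0, 0, 0, 50],
  [1, -2, 48, 0, 0, 0, 50],
])

```text
clock: 13.0
tcp_pos: [0.5322, 0.1596, 0.0165]
orientation: [2.7, 1.606, 0.001]
contact_force: [0.2, 0.4, -1.2]
grip_width: 0.0545
gripper_force: 54.0
```

```bash
python3 go.py 532 159.6 14.5 151.5
```

```text
shift [-0.1 -0.1  2. ] turn [ 0.001 -0.    -0.   ] | d -28.5 tcp [532.2 159.6  16.5] j [-0.87  0.68  0.63  2.02 -0.66  0.65 -0.31] F [ 0.2  0.4 -1.2] w 54.5
```

Request:
step_arm([
  [0, 0, 2, 0, 0, 0, 50],
  [0, 0, 2, 0, 0, 0, 50],
  [0, 0, 2, 0, 0, 0, 85],
  [0, 0, 2, 0, 0, 0, 85],
  [0, 0, 2, 0, 0, 0, 85],
  [0, 0, -30, 0, 0, 0, 85],
  [0, 0, -75, 0, 0, 0, 85],
  [0, 0, -120, 0, 0, 0, 85],
])

```text
clock: 13.8
tcp_pos: [0.5312, 0.1594, 0.137]
orientation: [2.7, 1.606, -0.003]
contact_force: [0.6, 1.1, 0.1]
grip_width: 0.0846
gripper_force: 0.0
```

```bash
python3 go.py 444.4 -375.3 150 132.1
```

```text
shift [-511.2  179.   -12.3] turn [-0.     0.002  0.338] | d -47.9 tcp [531.2 159.4 137. ] j [-1.01  0.51  0.81  1.97 -0.48  0.86 -0.44] F [0.6 1.1 0.1] w 84.6
```

Request:
step_arm([
  [0, 0, -20, 0, 0, 0, 85],
  [-511, 179, -12, 0, 0, 0.338, 85],
  [-511, 179, -12, 0, 0, 0.338, 85],
  [-511, 179, -12, 0, 0, 0.338, 85],
  [-511, 179, -12, 0, 0, 0.338, 85],
  [-511, 179, -12, 0, 0, 0.338, 85],
  [-511, 179, -12, 0, 0, 0.338, 85],
  [-511, 179, -12, 0, 0, 0.338, 85],
])

```text
clock: 14.6
tcp_pos: [0.4753, -0.1874, 0.151]
orientation: [-2.931, -1.13, -0.001]
contact_force: [1.3, 0.4, -0.5]
grip_width: 0.0852
gripper_force: 0.0
```

```bash
python3 go.py 444.4 -375.3 70 132.1
```

```text
shift [-149.1  118.6   80.9] turn [ 0.    -0.001  0.001] | d -47.9 tcp [ 475.3 -187.4  151. ] j [-0.47  0.44  0.93  2.06 -0.47  0.86 -0.1 ] F [ 1.3  0.4 -0.5] w 85.2
```

Request:
step_arm([
  [-149, 118.6, 10, 0, 0, 0, 85],
  [-149, 118.6, 10, 0, 0, 0, 85],
  [-149, 118.6, 10, 0, 0, 0, 85],
  [-149, 118.6, 40, 0, 0, 0, 85],
  [-149, 118.6, 80, 0, 0, 0, 85],
  [-149, 118.6, 110, 0, 0, 0, 85],
  [-149, 118.6, 110, 0, 0, 0, 85],
  [-149, 118.6, 110, 0, 0, 0, 85],
])

```text
clock: 15.4
tcp_pos: [0.4448, -0.3738, 0.0412]
orientation: [-2.931, -1.129, 0.001]
contact_force: [1.1, 0.6, -0.2]
grip_width: 0.0852
gripper_force: 0.0
```

```bash
python3 go.py 444.4 -375.3 -3 132.1
```

```text
shift [-1.3  0.9 44.2] turn [-0.     0.     0.001] | d -47.9 tcp [ 444.8 -373.8   41.2] j [ 0.07  0.69  0.71  1.96 -0.67  0.74  0.35] F [ 1.1  0.6 -0.2] w 85.2
```

Request:
step_arm([
  [-1, 0.7, 30, 0, 0, 0, 85],
  [-1, 0.7, 43, 0, 0, 0, 85],
  [-1, 0.7, 43.5, 0, 0, 0, 85],
  [-1, 0.7, 43.5, 0, 0, 0, 50],
  [-1, 0.7, 43.5, 0, 0, 0, 50],
  [-1, 0.7, 43.5, 0, 0, 0, 50],
  [-1, 0.7, 43.5, 0, 0, 0, 50],
  [-1, 0.7, 43.5, 0, 0, 0, 50],
])

```text
clock: 16.2
tcp_pos: [0.4454, -0.3754, -0.001]
orientation: [2.93, 1.129, 0.003]
contact_force: [-1.4, 2.1, 6.9]
grip_width: 0.0543
gripper_force: 51.6
```

Request:
step_arm([
  [0, 0, -20, 0, 0, 0, 50],
  [0, 0, -60, 0, 0, 0, 50],
  [0, 0, -105, 0, 0, 0, 50],
  [0, 0, -150, 0, 0, 0, 50],
  [0, 0, -170, 0, 0, 0, 50],
  [0, 0, -170, 0, 0, 0, 50],
])

```text
clock: 16.8
tcp_pos: [0.4461, -0.3763, 0.1712]
orientation: [2.927, 1.127, 0.007]
contact_force: [-0.6, -0.4, -1.5]
grip_width: 0.0542
gripper_force: 53.7
```

```bash
python3 go.py 565.4 221 160 151.5
```

```text
shift [ 489.2 -363.    10.1] turn [ 0.007 -0.001 -0.338] | d -28.5 tcp [ 446.1 -376.3  171.2] j [-0.05  0.53  0.89  1.89 -0.5   0.96  0.23] F [-0.6 -0.4 -1.5] w 54.2
```

Request:
step_arm([
  [489, -363, 10, 0, 0, -0.338, 50],
  [489, -363, 10, 0, 0, -0.338, 50],
  [489, -363, 10, 0, 0, -0.338, 50],
  [489, -363, 10, 0, 0, -0.338, 50],
  [489, -363, 10, 0, 0, -0.338, 50],
  [489, -363, 10, 0, 0, -0.338, 50],
  [489, -363, 10, 0, 0, -0.338, 50],
  [489, -363, 10, 0, 0, -0.338, 50],
])

```text
clock: 17.6
tcp_pos: [0.5221, 0.0196, 0.1602]
orientation: [-2.699, -1.606, 0.001]
contact_force: [1.5, 0.0, -1.9]
grip_width: 0.054
gripper_force: 53.7
```

```bash
python3 go.py 565.4 221 120 151.5
```

```text
shift [197.6 -58.   40.1] turn [-0.001  0.     0.   ] | d -28.5 tcp [522.1  19.6 160.2] j [-0.81  0.41  0.82  2.03 -0.39  0.87 -0.26] F [ 1.5  0.  -1.9] w 54.0
```

Request:
step_arm([
  [198, -58, 40, 0, 0, 0, 50],
  [198, -58, 40, 0, 0, 0, 50],
  [198, -58, 40, 0, 0, 0, 50],
  [198, -58, 40, 0, 0, 0, 50],
  [198, -58, 60, 0, 0, 0, 50],
  [198, -58, 95, 0, 0, 0, 50],
  [198, -58, 95, 0, 0, 0, 50],
  [198, -58, 95, 0, 0, 0, 50],
])

```text
clock: 18.4
tcp_pos: [0.5656, 0.218, 0.0654]
orientation: [2.7, 1.605, -0.004]
contact_force: [-0.3, -0.3, -1.0]
grip_width: 0.0541
gripper_force: 53.7
```

```bash
python3 go.py 565.4 221 14.5 151.5
```

```text
shift [ 2.6 -1.6 50.8] turn [-0.001  0.002 -0.001] | d -28.5 tcp [565.6 218.   65.4] j [-0.95  0.67  0.67  1.88 -0.57  0.79 -0.47] F [-0.3 -0.3 -1. ] w 54.1
```

Request:
step_arm([
  [2.6, -1.6, 25, 0, 0, 0, 50],
  [2.6, -1.6, 40, 0, 0, 0, 50],
  [2.6, -1.6, 48, 0, 0, 0, 50],
  [2.6, -1.6, 48, 0, 0, 0, 50],
  [2.6, -1.6, 48, 0, 0, 0, 50],
])

```text
clock: 18.9
tcp_pos: [0.5667, 0.2219, 0.0185]
orientation: [2.7, 1.606, 0.001]
contact_force: [0.2, 0.0, -0.9]
grip_width: 0.0543
gripper_force: 53.7
```

```bash
python3 go.py 565.4 221 14.5 151.5
```

```text
shift [-1.4 -0.7  4. ] turn [ 0.001 -0.001 -0.   ] | d -28.5 tcp [566.7 221.9  18.5] j [-0.92  0.73  0.61  1.89 -0.63  0.71 -0.43] F [ 0.2  0.  -0.9] w 54.3
```

Request:
step_arm([
  [-1, 0, 3.5, 0, 0, 0, 50],
  [-1, 0, 3.5, 0, 0, 0, 50],
  [-1, 0, 3.5, 0, 0, 0, 85],
  [-1, 0, 3.5, 0, 0, 0, 85],
  [-1, 0, 3.5, 0, 0, 0, 85],
  [-1, 0, -30, 0, 0, 0, 85],
  [-1, 0, -75, 0, 0, 0, 85],
  [-1, 0, -120, 0, 0, 0, 85],
])

```text
clock: 19.7
tcp_pos: [0.565, 0.2209, 0.1386]
orientation: [2.7, 1.606, -0.003]
contact_force: [0.4, 0.4, 0.1]
grip_width: 0.0851
gripper_force: 0.0
```

```bash
python3 - <<'E'
from wr import *
f=grab('wrist'); save(f['image'],'w4.png'); P=points(f); z=P[...,2]
for nm in('red','yellow','blue'):
    m=hsvmask(f['image'],nm)&(z>.04)&(z<.052)&(f['depth']>.1)
    print(nm,m.sum(),np.round(rect(P[m][:,:2]),1),np.median(z[m]) if m.sum() else 0)
E
python3 go.py 564.7 -380.4 160 143.2
```

```text
red 694 [510.7 120.    9.   54.4  60.8] 0.04571217299652706
yellow 1065 [578.2 243.9   8.2  54.7  61.6] 0.04568129644191253
blue 274 [539.  152.3  54.8  30.2  66.8] 0.04591630126559685
 shift [-530.8  283.8  -16.2] turn [ 0.005 -0.008  0.144] | d -36.8 tcp [569.5 221.5 146.2] j [-1.02  0.57  0.76  1.84 -0.48  0.92 -0.54] F [ 3.2 -0.2  4.4] w 84.9
```

View pics/w4.png

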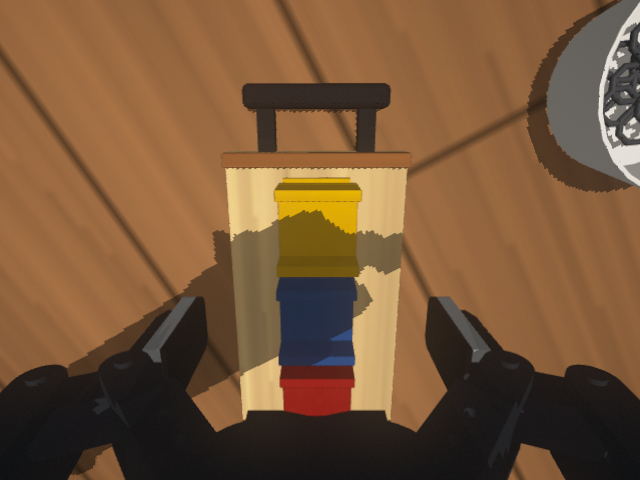

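All three coloured channels sit on their pads: yellow (318,228), blue (317,320), red (317,390). Now the bare channel.

Request:
step_arm([
  [0, 0, -30, 0, 0, 0, 85],
  [-531, 284, -30, 0, 0, 0.144, 85],
  [-531, 284, -30, 0, 0, 0.144, 85],
  [-531, 284, -30, 0, 0, 0.144, 85],
  [-531, 284, -30, 0, 0, 0.144, 85],
  [-531, 284, -30, 0, 0, 0.144, 85],
  [-531, 284, -30, 0, 0, 0.144, 85],
  [-531, 284, -30, 0, 0, 0.144, 85],
])

```text
clock: 20.55
tcp_pos: [0.5631, -0.1305, 0.1678]
orientation: [-2.808, -1.408, -0.0]
contact_force: [0.6, -0.5, 0.2]
grip_width: 0.0853
gripper_force: 0.0
```

```bash
python3 go.py 564.7 -380.4 160 143.2
```

```text
shift [-199.4  150.7    7.7] turn [-0.    -0.     0.001] | d -36.8 tcp [ 563.1 -130.5  167.8] j [-0.5   0.5   0.83  1.89 -0.46  0.94 -0.09] F [ 0.6 -0.5  0.2] w 85.3
```

Request:
step_arm([
  [-199, 151, 8, 0, 0, 0, 85],
  [-199, 151, 8, 0, 0, 0, 85],
  [-199, 151, 8, 0, 0, 0, 85],
  [-199, 151, 8, 0, 0, 0, 85],
  [-199, 151, 50, 0, 0, 0, 85],
  [-199, 151, 90, 0, 0, 0, 85],
  [-199, 151, 100, 0, 0, 0, 85],
  [-199, 151, 100, 0, 0, 0, 85],
])

```text
clock: 21.35
tcp_pos: [0.564, -0.3772, 0.0654]
orientation: [-2.805, -1.406, 0.004]
contact_force: [0.4, -1.0, 0.4]
grip_width: 0.0853
gripper_force: 0.0
```

```bash
python3 go.py 564.7 -380.4 18 143.2
```

```text
shift [-2.2  2.7 47.3] turn [-0.005  0.     0.001] | d -36.8 tcp [ 564.  -377.2   65.4] j [ 0.05  0.77  0.69  1.7  -0.6   0.9   0.34] F [ 0.4 -1.   0.4] w 85.3
```

Request:
step_arm([
  [-2, 2, 30, 0, 0, 0, 85],
  [-2, 2, 46, 0, 0, 0, 85],
  [-2, 2, 46, 0, 0, 0, 85],
  [-2, 2, 46, 0, 0, 0, 85],
])

```text
clock: 21.75
tcp_pos: [0.5667, -0.3808, 0.023]
orientation: [2.807, 1.409, 0.001]
contact_force: [0.3, -0.4, -0.1]
grip_width: 0.0847
gripper_force: 0.0
```

```bash
python3 go.py 564.7 -380.4 17.5 143.2
```

```text
shift [-0.8 -1.9  5.5] turn [ 0.001 -0.     0.002] | d -36.8 tcp [ 566.7 -380.8   23. ] j [ 0.07  0.83  0.64  1.7  -0.64  0.83  0.37] F [ 0.3 -0.4 -0.1] w 84.7
```

Request:
step_arm([
  [-0.8, -1, 6, 0, 0, 0, 85],
  [-0.8, -1, 6, 0, 0, 0, 85],
  [-0.8, -1, 6, 0, 0, 0, 50],
  [-0.8, -1, 6, 0, 0, 0, 50],
  [-0.8, -1, 6, 0, 0, 0, 50],
  [-0.8, -1, 6, 0, 0, 0, 50],
  [-0.8, -1, 6, 0, 0, 0, 50],
], grip_force=50)

```text
clock: 22.45
tcp_pos: [0.565, -0.3818, 0.0165]
orientation: [2.808, 1.407, 0.001]
contact_force: [0.2, 0.0, 5.6]
grip_width: 0.0543
gripper_force: 53.4
```

```bash
python3 go.py 564.7 -380.4 17.5 143.2
```

```text
shift [ 0.9 -1.  -1. ] turn [ 0.001 -0.     0.001] | d -36.8 tcp [ 565.  -381.8   16.5] j [ 0.08  0.83  0.64  1.71 -0.65  0.82  0.38] F [0.2 0.  5.6] w 54.3
```

Request:
step_arm([
  [0, 0, -20, 0, 0, 0, 50],
  [0, 0, -60, 0, 0, 0, 50],
  [0, 0, -105, 0, 0, 0, 50],
  [0, 0, -150, 0, 0, 0, 50],
  [0, 0, -170, 0, 0, 0, 50],
  [0, 0, -170, 0, 0, 0, 50],
])

```text
clock: 23.05
tcp_pos: [0.5658, -0.383, 0.1906]
orientation: [2.804, 1.405, 0.006]
contact_force: [0.4, -0.5, -2.1]
grip_width: 0.0545
gripper_force: 53.4
```

```bash
python3 go.py 549 190.2 175 151.5; python3 - <<'E'
from h import *
f=grab('wrist'); save(f['image'],'w5.png')
E
```

```text
shift [ 449.1 -356.7   13.5] turn [ 0.007 -0.    -0.144] | d -28.5 tcp [ 565.8 -383.   190.6] j [-0.01  0.64  0.79  1.62 -0.5   1.09  0.27] F [ 0.4 -0.5 -2.1] w 54.5
```

View pics/w5.png

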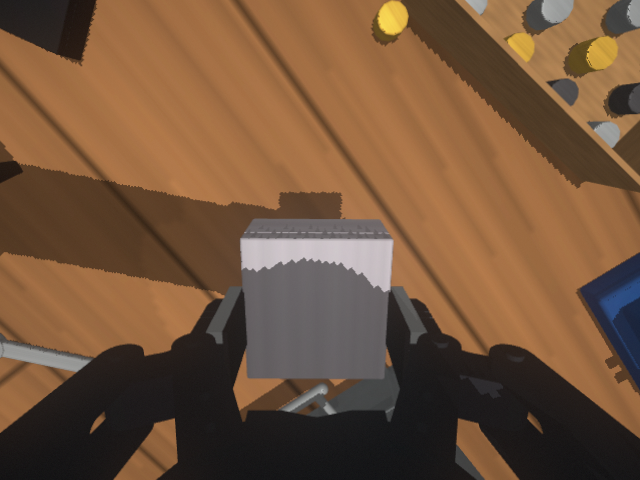

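The bare channel is held level at (317,300). Carrying it to the handle-side gap.

Request:
step_arm([
  [449, -357, 10, 0, 0, -0.144, 50],
  [449, -357, 10, 0, 0, -0.144, 50],
  [449, -357, 10, 0, 0, -0.144, 50],
  [449, -357, 10, 0, 0, -0.144, 50],
  [449, -357, 10, 0, 0, -0.144, 50],
  [449, -357, 10, 0, 0, -0.144, 50],
  [449, -357, 10, 0, 0, -0.144, 50],
  [449, -357, 10, 0, 0, -0.144, 50],
])

```text
clock: 23.9
tcp_pos: [0.5506, 0.0206, 0.1774]
orientation: [-2.699, -1.606, 0.004]
contact_force: [0.7, 0.1, -1.9]
grip_width: 0.0546
gripper_force: 53.5
```

```bash
python3 go.py 548.6 189.4 110 151.5
```

```text
shift [147.5 -82.2  67.3] turn [-0.002  0.002  0.   ] | d -28.5 tcp [550.6  20.6 177.4] j [-0.77  0.43  0.81  1.95 -0.39  0.93 -0.27] F [ 0.7  0.1 -1.9] w 54.6
```

Request:
step_arm([
  [148, -82, 10, 0, 0, 0, 50],
  [148, -82, 10, 0, 0, 0, 50],
  [148, -82, 10, 0, 0, 0, 50],
  [148, -82, 40, 0, 0, 0, 50],
  [148, -82, 80, 0, 0, 0, 50],
  [148, -82, 80, 0, 0, 0, 50],
  [148, -82, 80, 0, 0, 0, 50],
])

```text
clock: 24.6
tcp_pos: [0.55, 0.1862, 0.0981]
orientation: [2.7, 1.604, -0.006]
contact_force: [0.6, 0.2, -1.1]
grip_width: 0.0546
gripper_force: 53.9
```

```bash
python3 go.py 548.6 189.4 68 151.5
```

```text
shift [ 2.3 -2.7 30.1] turn [-0.001  0.003 -0.001] | d -28.5 tcp [550.  186.2  98.1] j [-0.95  0.58  0.7   1.93 -0.51  0.81 -0.47] F [ 0.6  0.2 -1.1] w 54.6
```

Request:
step_arm([
  [2.3, -2.5, 15, 0, 0, 0, 50],
  [2.3, -2.5, 29, 0, 0, 0, 50],
  [2.3, -2.5, 29, 0, 0, 0, 50],
  [2.3, -2.5, 29, 0, 0, 0, 50],
  [2.3, -2.5, 29, 0, 0, 0, 50],
])

```text
clock: 25.1
tcp_pos: [0.5503, 0.1907, 0.0703]
orientation: [2.7, 1.606, 0.001]
contact_force: [0.1, 0.4, -1.2]
grip_width: 0.0542
gripper_force: 53.8
```

```bash
python3 go.py 548.6 189.4 41 151.5
```

```text
shift [-1.9 -0.9 29.3] turn [ 0.001 -0.001 -0.   ] | d -28.5 tcp [550.3 190.7  70.3] j [-0.93  0.62  0.66  1.94 -0.55  0.76 -0.45] F [ 0.1  0.4 -1.2] w 54.2
```

Request:
step_arm([
  [-1.5, -0.5, 0, 0, 0, 0, 50],
  [-1.5, -0.5, 6, 0, 0, 0, 50],
  [-1.5, -0.5, 12, 0, 0, 0, 50],
  [-1.5, -0.5, 17, 0, 0, 0, 50],
  [-1.5, -0.5, 17, 0, 0, 0, 50],
  [-1.5, -0.5, 17, 0, 0, 0, 50],
])

```text
clock: 25.7
tcp_pos: [0.5486, 0.1896, 0.0525]
orientation: [2.7, 1.606, -0.001]
contact_force: [0.4, -0.1, -0.6]
grip_width: 0.0546
gripper_force: 53.9
```

```bash
python3 go.py 548.6 189.4 40.5 151.5
```

```text
shift [-0.2  0.1 12. ] turn [-0.  0.  0.] | d -28.5 tcp [548.6 189.6  52.5] j [-0.91  0.65  0.64  1.95 -0.57  0.73 -0.43] F [ 0.4 -0.1 -0.6] w 54.6
```

Already 10 mm past the leg tops with no contact force.

Request:
step_arm([
  [0, 0, 5, 0, 0, 0, 50],
  [0, 0, 9, 0, 0, 0, 50],
  [0, 0, 11, 0, 0, 0, 50],
  [0, 0, 11, 0, 0, 0, 50],
  [0, 0, 11, 0, 0, 0, 50],
])

```text
clock: 26.2
tcp_pos: [0.5486, 0.1897, 0.0418]
orientation: [-2.7, -1.606, 0.0]
contact_force: [0.1, 0.8, -0.8]
grip_width: 0.0547
gripper_force: 55.2
```

```bash
python3 go.py 548.6 189.4 40.5 151.5
```

```text
shift [-0.3  0.1  1.3] turn [-0.  0.  0.] | d -28.5 tcp [548.6 189.7  41.8] j [-0.9   0.66  0.63  1.96 -0.58  0.71 -0.42] F [ 0.1  0.8 -0.8] w 54.7
```

Request:
step_arm([
  [0, 0, 1.5, 0, 0, 0, 50],
  [0, 0, 1.5, 0, 0, 0, 50],
  [0, 0, 1.5, 0, 0, 0, 85],
  [0, 0, 1.5, 0, 0, 0, 85],
  [0, 0, 1.5, 0, 0, 0, 85],
  [0, 0, -30, 0, 0, 0, 85],
  [0, 0, -75, 0, 0, 0, 85],
  [0, 0, -120, 0, 0, 0, 85],
])

```text
clock: 27.0
tcp_pos: [0.5482, 0.1893, 0.1627]
orientation: [2.7, 1.606, -0.003]
contact_force: [1.2, 0.7, 0.0]
grip_width: 0.0854
gripper_force: 0.0
```

```bash
python3 go.py 420 -134.5 190 28.8
```

```text
shift [-345.8   41.9  -26.8] turn [-0.001  0.001 -1.   ] | d 28.8 tcp [548.2 189.3 162.7] j [-1.02  0.5   0.78  1.89 -0.43  0.93 -0.53] F [1.2 0.7 0. ] w 85.4
```

```bash
python3 go.py 496 -134.5 180 28.8
```

```text
shift [-309.5  108.7  -16.9] turn [-0.001  0.001 -1.   ] | d 28.8 tcp [548.2 189.3 162.7] j [-1.02  0.5   0.78  1.89 -0.43  0.93 -0.53] F [1.2 0.7 0. ] w 85.4
```

Request:
step_arm([
  [-309, 109, -17, 0, 0, -1, 85],
  [-309, 109, -17, 0, 0, -1, 85],
  [-309, 109, -17, 0, 0, -1, 85],
  [-309, 109, -17, 0, 0, -1, 85],
  [-309, 109, -17, 0, 0, -1, 85],
  [-309, 109, -17, 0, 0, -1, 85],
  [-309, 109, -17, 0, 0, -1, 85],
  [-309, 109, -17, 0, 0, -1, 85],
])

```text
clock: 27.8
tcp_pos: [0.4956, -0.1398, 0.1795]
orientation: [1.607, 2.698, -0.001]
contact_force: [-0.4, -0.4, 0.2]
grip_width: 0.0845
gripper_force: 0.0
```

```bash
python3 go.py 496 -134.5 180 28.8; python3 - <<'E'
from wr import *
f=grab('wrist'); save(f['image'],'w6.png')
wrist({'black':(496,-134.5)})
f=grab('top'); P=points(f); z=P[...,2]; m=(f['depth']>.5)&(z>.048)&(z<.06)&(np.hypot(P[...,0]-.55,P[...,1]-.191)<.05); print('bare placed (top frame)',m.sum(),np.round(rect(P[m][:,:2]),1),np.median(z[m]))
E
```

```text
shift [ 4.4  2.9 -0.5] turn [ 0.     0.002 -0.006] | d 28.8 tcp [ 495.6 -139.8  179.5] j [-0.36  0.31  0.63  2.02 -0.24  0.88  0.89] F [-0.4 -0.4  0.2] w 84.5
black 5129 [ 495.1 -135.    56.1   60.1   29. ] z 0.0298
bare placed (top frame) 1076 [549.7 190.2  61.9  56.5  61.2] 0.05484472619642871
```

View pics/w6.png

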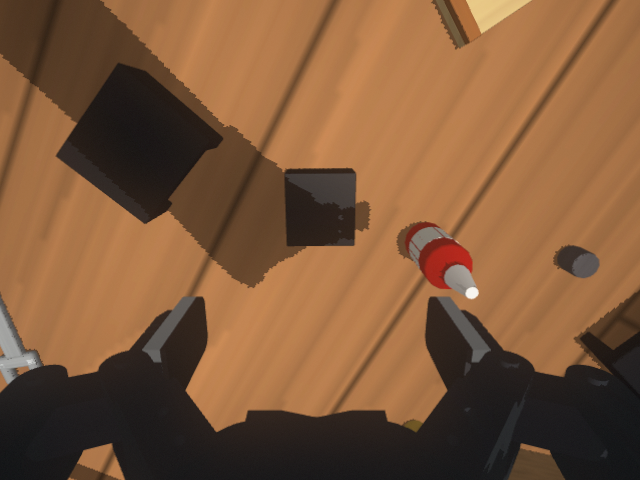

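Close view: the small black channel at (320,207) is 56×60 with its length along the finger line, and the bottle at (440,260) stays clear of the fingers. Going down.

Request:
step_arm([
  [3.5, 3, 50, 0, 0, -0.002, 85],
  [3.5, 3, 90, 0, 0, -0.002, 85],
  [3.5, 3, 130, 0, 0, -0.002, 85],
  [3.5, 3, 140, 0, 0, -0.002, 85],
  [3.5, 3, 140, 0, 0, -0.002, 85],
  [3.5, 3, 140, 0, 0, -0.002, 85],
])

```text
clock: 28.55
tcp_pos: [0.4992, -0.129, 0.04]
orientation: [1.595, 2.705, 0.001]
contact_force: [0.5, -0.1, 0.3]
grip_width: 0.0851
gripper_force: 0.0
```

```bash
python3 go.py 495.1 -135 17 29
```

```text
shift [-3.2 -6.5 23. ] turn [ 0.001  0.001 -0.001] | d 29.0 tcp [ 499.2 -129.    40. ] j [-0.24  0.54  0.48  2.1  -0.44  0.59  1.05] F [ 0.5 -0.1  0.3] w 85.1
```

Request:
step_arm([
  [-3, -6, 5, 0, 0, 0, 85],
  [-3, -6, 15, 0, 0, 0, 85],
  [-3, -6, 22, 0, 0, 0, 85],
  [-3, -6, 22, 0, 0, 0, 85],
  [-3, -6, 22, 0, 0, 0, 85],
])

```text
clock: 29.05
tcp_pos: [0.4941, -0.1348, 0.0166]
orientation: [-1.596, -2.705, 0.0]
contact_force: [-0.2, -0.1, 0.8]
grip_width: 0.0851
gripper_force: 0.0
```

```bash
python3 go.py 495.1 -135 16.5 29
```

```text
shift [-0.6  0.8  0.1] turn [-0.    -0.    -0.002] | d 29.0 tcp [ 494.1 -134.8   16.6] j [-0.2   0.58  0.44  2.12 -0.47  0.54  1.09] F [-0.2 -0.1  0.8] w 85.1
```

Request:
step_arm([
  [-0.5, 0.5, 0, 0, 0, 0, 50],
  [-0.5, 0.5, 0, 0, 0, 0, 50],
  [-0.5, 0.5, 0, 0, 0, 0, 50],
  [-0.5, 0.5, 0, 0, 0, 0, 50],
  [-0.5, 0.5, 0, 0, 0, 0, 50],
  [-0.5, 0.5, 0, 0, 0, 0, 50],
], grip_force=50)

```text
clock: 29.65
tcp_pos: [0.4954, -0.135, 0.0174]
orientation: [1.596, 2.705, 0.001]
contact_force: [-1.5, 0.5, 5.9]
grip_width: 0.0543
gripper_force: 52.3
```

Request:
step_arm([
  [0, 0, -20, 0, 0, 0, 50],
  [0, 0, -60, 0, 0, 0, 50],
  [0, 0, -105, 0, 0, 0, 50],
  [0, 0, -150, 0, 0, 0, 50],
  [0, 0, -160, 0, 0, 0, 50],
])

```text
clock: 30.15
tcp_pos: [0.4974, -0.1359, 0.1812]
orientation: [1.594, 2.7, 0.006]
contact_force: [1.3, -0.3, -1.2]
grip_width: 0.0547
gripper_force: 54.0
```

```bash
python3 go.py 515.3 128.4 150 151.5
```

```text
shift [222.9 143.2  31.3] turn [0.008 0.    1.002] | d -28.5 tcp [ 497.4 -135.9  181.2] j [-0.38  0.31  0.65  2.02 -0.24  0.87  0.9 ] F [ 1.3 -0.3 -1.2] w 54.7
```

Request:
step_arm([
  [223, 143, 20, 0, 0, 1.002, 50],
  [223, 143, 20, 0, 0, 1.002, 50],
  [223, 143, 20, 0, 0, 1.002, 50],
  [223, 143, 20, 0, 0, 1.002, 50],
  [223, 143, 20, 0, 0, 1.002, 50],
  [223, 143, 20, 0, 0, 1.002, 50],
  [223, 143, 20, 0, 0, 1.002, 50],
  [223, 143, 60, 0, 0, 1.002, 50],
])

```text
clock: 30.95
tcp_pos: [0.5153, 0.1319, 0.1188]
orientation: [2.699, 1.605, 0.012]
contact_force: [1.0, 0.8, -1.0]
grip_width: 0.0543
gripper_force: 54.0
```

```bash
python3 go.py 515.3 128.6 72 151.5
```

```text
shift [-3.2  1.4 46.8] turn [ 0.005 -0.006 -0.   ] | d -28.5 tcp [515.3 131.9 118.8] j [-0.95  0.48  0.75  2.04 -0.46  0.79 -0.42] F [ 1.   0.8 -1. ] w 54.3
```

Request:
step_arm([
  [-2, 1, 20, 0, 0, 0, 50],
  [-2, 1, 40, 0, 0, 0, 50],
  [-2, 1, 40, 0, 0, 0, 50],
  [-2, 1, 40, 0, 0, 0, 50],
  [-2, 1, 40, 0, 0, 0, 50],
])

```text
clock: 31.45
tcp_pos: [0.5128, 0.1271, 0.0776]
orientation: [2.7, 1.606, 0.002]
contact_force: [0.3, 0.3, -0.5]
grip_width: 0.0544
gripper_force: 53.9
```

```bash
python3 go.py 515.3 128.6 42 151.5
```

```text
shift [ 2.5  1.5 35.6] turn [ 0.001 -0.001 -0.   ] | d -28.5 tcp [512.8 127.1  77.6] j [-0.89  0.54  0.69  2.07 -0.53  0.71 -0.36] F [ 0.3  0.3 -0.5] w 54.4
```

Request:
step_arm([
  [2.5, 1.5, 0, 0, 0, 0, 50],
  [2.5, 1.5, 8, 0, 0, 0, 50],
  [2.5, 1.5, 8, 0, 0, 0, 50],
  [2.5, 1.5, 8, 0, 0, 0, 50],
])

```text
clock: 31.85
tcp_pos: [0.5145, 0.1285, 0.0686]
orientation: [-2.7, -1.606, 0.001]
contact_force: [0.0, -0.3, -1.1]
grip_width: 0.0548
gripper_force: 54.0
```

```bash
python3 go.py 515.3 128.6 42 151.5
```

```text
shift [ 0.5  0.7 26.6] turn [-0.  0.  0.] | d -28.5 tcp [514.5 128.5  68.6] j [-0.88  0.56  0.68  2.06 -0.54  0.7  -0.35] F [ 0.  -0.3 -1.1] w 54.8
```

Request:
step_arm([
  [0.3, 0.5, 6, 0, 0, 0, 50],
  [0.3, 0.5, 12, 0, 0, 0, 50],
  [0.3, 0.5, 18, 0, 0, 0, 50],
  [0.3, 0.5, 23, 0, 0, 0, 50],
  [0.3, 0.5, 25.5, 0, 0, 0, 50],
  [0.3, 0.5, 25.5, 0, 0, 0, 50],
  [0.3, 0.5, 25.5, 0, 0, 0, 50],
])

```text
clock: 32.55
tcp_pos: [0.5153, 0.1285, 0.0433]
orientation: [2.7, 1.606, -0.0]
contact_force: [0.2, 0.5, -0.5]
grip_width: 0.0544
gripper_force: 54.0
```

```bash
python3 go.py 515.3 128.6 41 151.5
```

```text
shift [ 0.1 -0.1  2.3] turn [0. 0. 0.] | d -28.5 tcp [515.3 128.5  43.3] j [-0.85  0.6   0.63  2.07 -0.58  0.65 -0.32] F [ 0.2  0.5 -0.5] w 54.4
```

Request:
step_arm([
  [0, 0, 2, 0, 0, 0, 50],
  [0, 0, 2, 0, 0, 0, 50],
  [0, 0, 2, 0, 0, 0, 85],
  [0, 0, 2, 0, 0, 0, 85],
  [0, 0, 2, 0, 0, 0, 85],
  [0, 0, -30, 0, 0, 0, 85],
  [0, 0, -75, 0, 0, 0, 85],
  [0, 0, -120, 0, 0, 0, 85],
])

```text
clock: 33.35
tcp_pos: [0.5147, 0.1281, 0.1642]
orientation: [2.7, 1.606, -0.003]
contact_force: [0.6, 0.5, 0.4]
grip_width: 0.085
gripper_force: 0.0
```

Request:
step_arm([
  [-150, 0, -40, 0, 0, 0, 85],
  [-150, 0, -40, 0, 0, 0, 85],
  [-150, 0, -40, 0, 0, 0, 85],
  [-150, 0, -40, 0, 0, 0, 85],
  [-150, 0, -40, 0, 0, 0, 85],
  [-150, 0, -40, 0, 0, 0, 85],
  [-150, 0, -40, 0, 0, 0, 85],
  [-150, 0, -40, 0, 0, 0, 85],
])

```text
clock: 34.15
tcp_pos: [0.4441, -0.0024, 0.203]
orientation: [2.698, 1.609, -0.002]
contact_force: [0.7, -0.2, 0.1]
grip_width: 0.0848
gripper_force: 0.0
```

```bash
python3 - <<'E'
from m import *
f=grab('top'); P=points(f); z=P[...,2]
for n,(x,y) in {'bare':(.55,.1911),'black':(.5166,.1295)}.items():
    m=(f['depth']>.5)&(z>.048)&(z<.062)&(np.hypot(P[...,0]-x,P[...,1]-y)<.034); print(n,m.sum(),np.round(rect(P[m][:,:2]),1),np.percentile(z[m],[5,50,95]).round(4))
m=(f['depth']>.5)&(z>.02)&(z<.115)&(np.hypot(P[...,0]-.595,P[...,1]+.12)<.05); print('bottle',np.round(rect(P[m][:,:2]),1),z[m].max())
a=cv2.resize(f['image'][190:350,110:310],None,fx=3.5,fy=3.5,interpolation=cv2.INTER_CUBIC); save(a,'end.png')
o=r.get_obs(); print(o['clock'],np.abs(o['qvel']).max())
E
```

```text
bare 990 [549.9 190.1  60.8  56.9  61.7] [0.052  0.055  0.0577]
black 115 [524.1 154.3  12.4  49.2  77.5] [0.0527 0.0548 0.0576]
bottle [ 594.9 -119.9   35.4   34.6   70.2] 0.11191313378080323
34.2 0.006904852343812615
```

View pics/end.png

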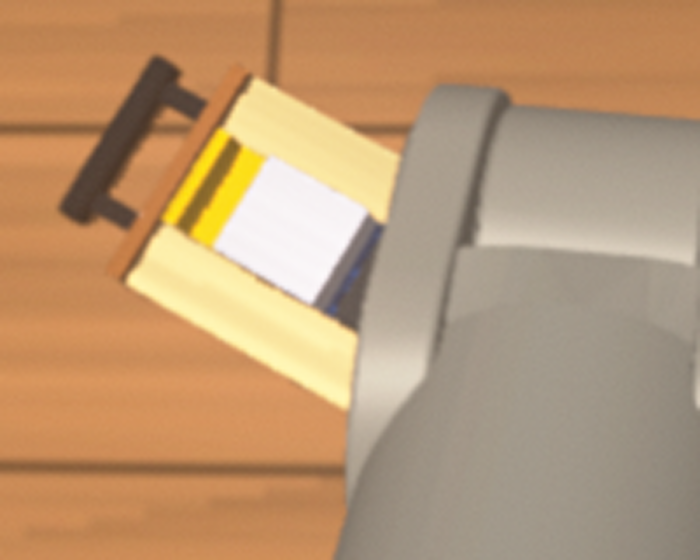

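Bare is nested at (290,230), but the arm hides the black one. Moving the arm further away.

Request:
step_arm([
  [-160, 90, -10, 0, 0, 0, 85],
  [-160, 90, -10, 0, 0, 0, 85],
  [-160, 90, -10, 0, 0, 0, 85],
  [-160, 90, -10, 0, 0, 0, 85],
  [-160, 90, -10, 0, 0, 0, 85],
  [-160, 90, -10, 0, 0, 0, 85],
  [-160, 90, -10, 0, 0, 0, 85],
])

```text
clock: 34.9
tcp_pos: [0.4467, -0.1854, 0.2128]
orientation: [-2.697, -1.609, 0.001]
contact_force: [-0.2, 0.6, -0.0]
grip_width: 0.085
gripper_force: 0.0
```

```bash
python3 - <<'E'
from m import *
f=grab('top'); P=points(f); z=P[...,2]
for n,(x,y) in {'bare':(.55,.1911),'black':(.5166,.1295)}.items():
    m=(f['depth']>.5)&(z>.048)&(z<.062)&(np.hypot(P[...,0]-x,P[...,1]-y)<.038); print(n,m.sum(),np.round(rect(P[m][:,:2]),1),np.percentile(z[m],[5,50,95]).round(4))
a=cv2.resize(f['image'][190:350,110:310],None,fx=3.5,fy=3.5,interpolation=cv2.INTER_CUBIC); save(a,'end2.png')
E
```

```text
bare 1050 [549.8 190.2  61.7  56.5  61.4] [0.052  0.055  0.0578]
black 1030 [515.7 128.   59.4  55.8  61.2] [0.0521 0.055  0.0578]
```

View pics/end2.png

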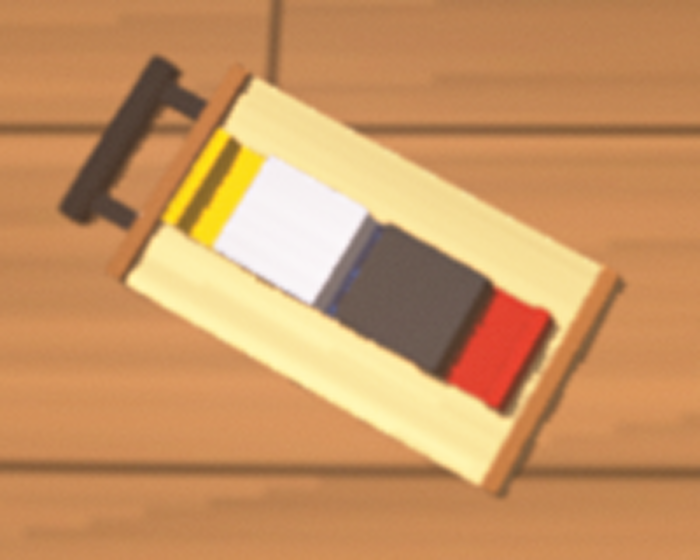

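All five are nested and level, with bare at (290,230) and black at (415,300). Both tops are about 54 mm up, as expected, and within 2 mm of target.

```bash
python3 -c "
from bench import r
print(r.hand_in())"
```

```text
the job is handed in; nothing more can be done
None
```

I handed the job in at about 35 s: all five channels are nested and level on the board, within about 2 mm of target by the last camera checks, and the bottle is still standing where it was; the hand-in returned no verdict.

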